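# Free the tape roll from its spring bar

## Task

Pick up the two-pronged forked tool (not the letter opener with one broad blade, which must stay where it is), straddle the desk dispenser's spring bar with the prongs beside its round collar, and push the collar sideways against the spring until the bar is out of the tape roll and the roll has run down the chute to its far end. Then let the bar spring home and stand the forked tool back on the desk on its flat underside. Do not touch the bar or the roll with the gripper itself.

Things in the scene. Friction and masses are not known exactly. Their poses are not given: they have to be found in the camera images.
- fork_tool: Forked tool, 150 g, stands on its flat underside. Wooden handle 90 long (x -45 to 45), 24 wide (y), 36 high; steel block to x 57, 20 wide, 42 high; two prongs, one above the other, x 57 to 115, 8 wide, at heights 0-8 and 34-42: the mouth's centre is 21 mm up. Origin: underside below mid-handle; x to the prong tips, z up. Take it across the 24 mm from above; 60 N keeps it from turning.
- letter_opener: Bystander tool with the same wooden handle and steel block, but a single broad blade lying level (68 long, 26 wide, 5 thick, pointed), reaching x = 125, instead of two narrow prongs. Origin as for the forked tool. Must not be moved.
- spring_bar: Level steel bar, 12 mm dia., collar 42 mm dia. Origin: bar axis at the collar face to push, 85 mm up. y along the bar: push +y. x down the chute, away from robot. Prongs go above and below the bar, entering along +x, in the gap from y -46 (cheek) to 0. Slides 45 mm on a 1.2 to 3.9 N spring, springs back; out of the roll from 36 mm. At x under -30 only chute walls, 60 mm high, y -86 to -46.
- tape_roll: Loose brown tape roll, 80 mm dia., 24 wide, hole 30, 100 g, upright in a chute between two cheeks, the spring bar through its hole. Origin: its centre; y is its axis. Starts 8 mm to +x of the bar and 66 mm to -y of the collar face. The chute slopes 14 degrees down in the bar's +x; at its end wall the roll's centre is about 110 mm from the bar in x. It rolls there in about 1 s once the bar is out.
Things that resemble listed ones, but are neither listed nor needed, are in the scene too. What is shaped like the fork_tool but green or turquoise is not meant.

How it is judged (in metres and radians):
On the way, in this order (a step that is already met when the one before it is completed fails the run):
1. the fork pushes the spring bar at least 6 mm along (distance of spring_bar from where it was at the start of the episode above 0.006 m and contact force between fork_tool and spring_bar above 0.4 N), for 0.1 s.
2. the roll has come off the bar and run to the far end of the chute (x of tape_roll in the frame of spring_bar between 0.09 and 0.13 m), for 0.2 s.
At the end, for the whole second after the job is handed in: The roll lies still at the far end of the chute (its centre 90 to 130 mm from the bar in the bar's x, inside the chute), the spring bar is home again within 4 mm, and the forked tool stands still on the desk on its underside (within 6 mm of the desk, tilted less than 0.1 rad) (all of step 2 and y of tape_roll in the frame of spring_bar between -0.085 and -0.045 m and height (world z) of tape_roll below 0.085 m and linear speed of each of tape_roll, fork_tool below 0.03 m/s and distance of spring_bar from where it was at the start of the episode below 0.004 m and height (world z) of fork_tool below 0.006 m and angle between fork_tool's own z axis and vertical below 0.1 rad); the robot touches nothing.
It fails at once if the gripper touches the spring bar or the roll (contact force between any of the fingers, the arm and spring_bar above 0.5 N or contact force between any of the fingers, the arm and tape_roll above 0.5 N).
It fails at once if the letter opener is moved more than 20 mm (distance of letter_opener from where it was at the start of the episode above 0.02 m).
It also fails if it takes over 59 s, if anything falls off the work surface, if the arm or the gripper's body presses on something with over 40 N, if the wrist force passes 120 N, or if a joint passes its speed limit or range.

## Robot

A 7-joint arm with a two-finger parallel gripper is mounted at the origin on the work surface. World frame = base frame: x ahead of the robot, y to its left, z up, the work surface at z = 0. Lengths are in mm, angles in rad, forces in N, time in s.
With the tool pointing down it reaches from about 400 to 900 mm from the base axis. Payload 5.5 kg.
Tool frame: the origin (TCP) lies midway between the tips of the shut fingers; the grasp point (between the pads) lies 19 mm behind it (manip.grasp_offset is the distance from the TCP to the grasp point, in mm); z points along the fingers, y is the line along which they close (so a half turn about z gives the same grasp; the last joint's range is limited). The gripper opens to 85 mm and grips with 20 to 120 N. Pads are 22 mm wide; open, the fingers measure 114 mm over their backs; the gripper's body (76 mm by 85 mm) begins 54 mm behind the grasp point. The pads swing forward as they close: fully open they stand 13 mm farther back than shut.
Start: joints at [1.426, 0.501, -0.427, 1.55, 0.221, 1.138, -0.21], TCP at [257.817, -596.683, 208.01] pointing down, gripper open.
Joint ranges: [-2.88, 2.88], [-0.31, 2.03], [-1.54, 1.56], [0.2, 2.42], [-1.41, 4.55], [0.19, 2.02], [-2.57, 2.57]. Speed limits (rad/s): [2.57, 2.57, 3.14, 3.14, 3.14, 3.14, 3.14].

## Interface

Orientations are given as a unit quaternion [x, y, z, w].
In Python, from workcell import manip gives the robot as it stands. The module is installed in compiled form; this text tells all that it offers. Calls block until the motion is done:
- manip.move_pose(position, orientation): joint-space move of the TCP to a pose.
- manip.move_linear(position, feed=150, ori=None, guard=None): straight line of the TCP; ori=None keeps the orientation; feed is the mean speed in mm/s. With guard (N) it stops when the force on the tool has changed by that much, and returns True; else False.
- manip.goto_joints(angles): joint-space move.
- manip.move_gripper(opening): opening from 0.0 (shut) to 1.0 (fully open); the grip force is fixed at half the most; returns when the fingers have stopped.
- manip.pause(seconds).
- manip.solve_ik(position, orientation): joint angles nearest the present ones, or None.
- manip.get_state(): the state.
- manip.grab_frame(name): name is "scene" or "top" or "wrist"; returns (picture, depth): 420x560x3 uint8, red, green, blue; 420x560 float32, mm along the optical axis (not along the pixel's ray), 0 where there is no reading.
- manip.camera_model(name): a dict with "intrinsics" (3x3 intrinsics, pixels), "rvec" (rotation vector, rad) and "tvec" (3), from world to camera coordinates, as OpenCV has them. Camera axes: x right, y down, z forward; pixel columns grow to the right and rows downward; lengths in mm; the calibration is good to about 2 mm. A picture is of the moment at which its call begins: read the wrist's pose just before it. camera_model takes no time and is no camera call; for the wrist camera it gives the pose at the moment of the call.
A pose or a line that the arm cannot do raises manip.Unreachable and nothing moves.
- manip.hand_in(): hands the job in; it is judged then, once.
The state is a dict: "clock": time; "joints": joint angles; "dq": joint speeds; "tau": joint torques, N m; "eef_pos": TCP position; "orientation": TCP orientation; "wrist_force": force on the tool from outside, world axes, zero at the start; "moment": the same for the moment, N m; "grip_width": opening from 0.0 (shut) to 1.0 (fully open); "finger_force": force on a finger pad.
Only numpy, scipy, OpenCV 4.12 (cv2) and the standard library are available. Lean on these libraries where they do the work, as an engineer would, in place of code of your own. Each camera call takes 0.05 s, during which the arm holds its last target. There are 200 camera calls.

## Working session

There is one attempt and no reset: what is moved stays moved. The work goes in short steps, each a Python script; the robot and the scene stay as the last script left them, time stands still between calls to the robot, and variables do not carry over. Pictures are saved under pics/ and viewed, at most 10 in all, crops included, and the job is handed in when it is done.

```bash
mkdir -p pics
cat > h.py <<'E'
import numpy as np, cv2
from workcell import manip
def snap(n):
    m=manip.camera_model(n); im,d=manip.grab_frame(n)
    return im,d,m
def cam(m):
    R,_=cv2.Rodrigues(np.array(m["rvec"],float)); return np.array(m["intrinsics"],float),R,np.array(m["tvec"],float).ravel()
def pts(d,m):
    K,R,t=cam(m); v,u=np.indices(d.shape)
    c=np.stack([(u-K[0,2])/K[0,0]*d,(v-K[1,2])/K[1,1]*d,d],-1)
    return (c-t)@R
def plane(u,v,z,m):
    K,R,t=cam(m); r=R.T@np.linalg.inv(K)@np.array([u,v,1.]); o=-R.T@t
    return o+r*(z-o[2])/r[2]
def save(im,p): cv2.imwrite(p,cv2.cvtColor(im,cv2.COLOR_RGB2BGR))
E
python3 - <<'E'
from h import *
a=[]
for n in("scene","top"):
    im,d,m=snap(n); save(im,f"pics/{n}0.png"); np.savez(f"{n}0.npz",im=im,d=d,P=pts(d,m))
    K,R,t=cam(m); print(n,-R.T@t,K[0,0])
E
```

```text
scene [1331.24725219 -537.97236143 1060.40984529] 510.22731262506466
top [ 369.94056291 -132.73564504 1026.39435658] 390.986838528173
```

View pics/scene0.png

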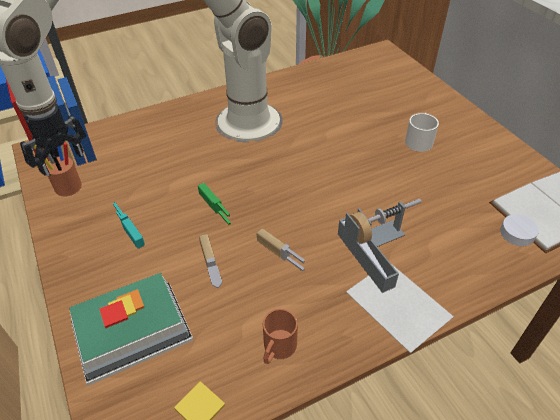

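View pics/top0.png

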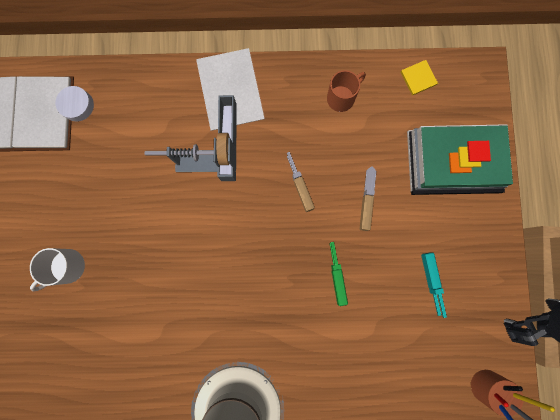

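Candidates (top view): wooden fork at (300,182), letter opener with a broad blade at (368,198), green fork at (339,275) and turquoise fork at (434,285). I choose the wooden one at (300,182), scene (278,248). The dispenser is at top (210,150), with its bar pointing left (+y) and the chute going up the picture (+x).

Run:
```python
from h import *
t=np.load("top0.npz"); im,P,d=t["im"],t["P"],t["d"]
def blob(P,im,r,z0,z1):
    y0,y1,x0,x1=r; Q=P[y0:y1,x0:x1].reshape(-1,3); return Q[(Q[:,2]>z0)&(Q[:,2]<z1)]
print("table z",np.median(P[330:350,150:200,2]),"depth noise",P[330:350,150:200,2].std())
Q=blob(P,im,(145,215,280,320),12,60)
print(len(Q),np.percentile(Q[:,2],[5,50,95]))
print("rect",cv2.minAreaRect(Q[:,:2].astype(np.float32)), "mean",Q.mean(0))
# dispenser heights
for r in range(90,190,6): print(r,[int(z) for z in P[r,140:245:4,2]])
print(P[150,140],P[150,240],P[90,225],P[185,225])
c1=cv2.resize(im[85:195,130:320],None,fx=4,fy=4,interpolation=cv2.INTER_CUBIC)
save(c1,"pics/c1.png")
s=np.load("scene0.npz")["im"]
save(cv2.resize(s[180:310,240:440],None,fx=4,fy=4,interpolation=cv2.INTER_CUBIC),"pics/c2.png")
```

```text
table z -0.037482793162726694 depth noise 91.45974968559251
458 [27.5737455  35.75860177 42.11956124]
rect ((570.6053466796875, -163.68267822265625), (159.6234130859375, 23.935651779174805), 20.156705856323242) mean [ 553.69282807 -169.06735725   35.67121212]
90 [0, 0, 2, 0, 0, 0, -1, -2, -2, 1026, -3, -2, -1, -2, -1, 0, 0, 0, 5, -1, 0, 3, 3, 1, 2, 2, 0]
96 [0, 0, 0, -1, 0, -1, -1, -2, -3, -1, -1, -7, -1, -2, 0, -2, 1, 2, 4, 2, 55, 59, 55, 59, 2, 2, 3]
102 [-2, 2, -1, 0, -2, -1, -2, 0, -1, 0, 0, 1, 1, -2, 0, 0, -4, 1, 1, 0, 55, 26, 23, 61, 3, 3, 0]
108 [0, -2, -5, -1, -1, 0, -1, 2, 0, -2, 5, 1, -2, -2, 0, -2, 1, 3, 2, 1, 51, 3, 9, 58, 4, 3, 0]
114 [0, -2, 0, 0, -2, 0, -1, 0, -2, 0, 1, -2, 1, -1, 0, 0, 0, 0, 3, 4, 51, 11, 15, 58, 1, 1, 1]
120 [0, -2, 0, 0, -3, 2, 0, 1, 0, 2, 0, 0, 2, 0, 0, 0, 1, -2, 1, 4, 49, 15, 15, 58, 4, 3, 1]
126 [2, 2, 0, 0, 1, 0, 3, -3, 0, -1, -2, -2, -1, -3, 1, 0, 0, 0, 1, 1, 47, 19, 20, 57, 1, 2, 0]
132 [-3, 0, 1, 0, 0, 0, 1, 1, -1, 3, 0, 0, 1, 0, 0, 0, 1, -3, 0, -1, 47, 25, 22, 60, -1, 0, 0]
138 [-1, 0, -1, 1, -1, 1, 2, -4, 0, -2, -3, 1, -1, 1, -2, 2, 0, 0, -
[... 316 characters left out ...]
8, 2, 4, 97, 111, 113, 110, 68, -2, 1, -2]
162 [0, 0, 0, -1, 0, 0, 0, -2, -1, 34, 6, 8, 0, 6, 4, 6, 5, 1, 7, 100, 96, 96, 80, 69, -3, 0, -2]
168 [1, 0, 0, -2, 2, 2, 1, 0, 0, 4, 6, 6, 5, 6, 5, 5, 10, 5, 5, 3, 50, 50, 50, 58, -1, 0, 0]
174 [1, -1, 1, 1, 1, 0, 0, 0, -1, -3, 2, 0, -2, 0, 0, -1, -2, 1, 0, -1, 55, 56, 55, 62, -2, -2, -1]
180 [-1, -3, 0, 0, 0, 1, 2, 0, -1, -2, 1, -1, -1, 0, -1, 0, -1, -2, -3, -2, -3, 16, 14, 12, 1, -3, 0]
186 [1, 0, 1, -1, 3, 0, -2, -3, -3, 6, 1, 0, 0, 0, -1, -1, 0, -2, 0, 0, 0, 0, 0, -1, -5, 0, 3]
[6.69863274e+02 2.63179673e+02 5.48123559e-01] [665.41813759  -7.40866022  -2.29617302] [833.47377144  32.53165647   4.80500607] [569.73559362  32.92027719  -1.67335031]
```

View pics/c1.png

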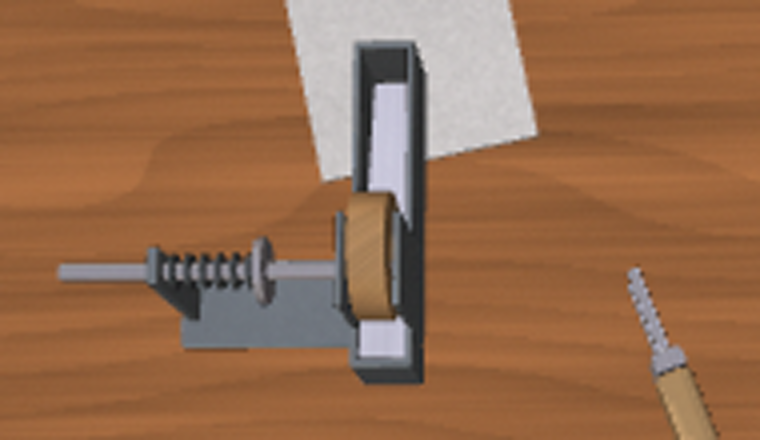

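View pics/c2.png

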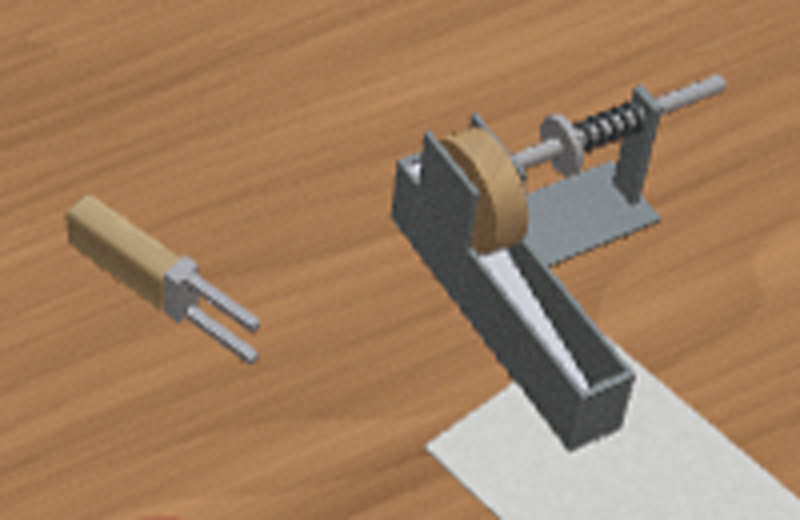

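The crops confirm that the wooden tool has two prongs one above the other. Its tip is at crop (635,270) and its block at (668,358). The collar is at crop (262,270) and the bar lies almost along world y. Next I measure the dispenser frame.

Run:
```python
from h import *
t=np.load("top0.npz"); im,P,d=t["im"],t["P"],t["d"]; m=manip.camera_model("top")
Q=P[90:185,205:240].reshape(-1,3); Q=Q[(Q[:,2]>44)&(Q[:,2]<66)]
print("chute",cv2.minAreaRect(Q[:,:2].astype(np.float32)))
# far wall line (outer, y -): per-row leftmost/rightmost
hsv=cv2.cvtColor(im,cv2.COLOR_RGB2HSV)
# bar pixels between collar and cheek, and left end
for c in list(range(145,166,3))+list(range(190,216,2)):
    col=hsv[140:170,c,1]; r=np.where(col<60)[0]+140
    zz=P[140:170,c,2]; r2=np.where(zz>70)[0]+140
    if len(r2): p=plane(c,r2.mean(),88,m); print(c,(r.min(),r.max()) if len(r) else None,r2.min(),r2.max(),p[:2].round(1),np.median(P[r2,c,2]).round())
Q=P[135:170,185:208].reshape(-1,3); Q=Q[(Q[:,2]>97)]; print("collar top",Q.round(0).tolist())
print(P[144,194:200].round(1))
print(manip.camera_model("wrist")["tvec"], manip.get_state()["grip_width"],manip.get_state()["orientation"])
```

```text
chute ((687.9977416992188, 22.95342445373535), (40.461795806884766, 216.7105255126953), 89.54206085205078)
145 (np.int64(151), np.int64(154)) 151 154 [637.7 216.8] 91.0
148 (np.int64(151), np.int64(154)) 151 155 [636.3 209.3] 90.0
151 (np.int64(151), np.int64(154)) 146 155 [639.1 202. ] 91.0
154 (np.int64(151), np.int64(154)) 151 154 [637.3 194.5] 88.0
157 (np.int64(151), np.int64(154)) 151 154 [637.1 187.1] 90.0
160 (np.int64(151), np.int64(154)) 143 154 [641.8 179.7] 92.0
163 (np.int64(151), np.int64(154)) 151 154 [636.8 172.2] 90.0
190 (np.int64(151), np.int64(169)) 150 155 [635.5 105.3] 88.0
192 (np.int64(149), np.int64(169)) 148 156 [636.7 100.3] 94.0
194 (np.int64(145), np.int64(169)) 144 160 [636.6  95.4] 101.0
196 (np.int64(145), np.int64(169)) 144 160 [636.5  90.4] 90.0
198 (np.int64(150), np.int64(169)) 150 158 [632.4  85.4] 86.0
200 (np.int64(150), np.int64(169)) 150 154 [636.3  80.5] 89.0
202 (np.int64(150), np.int64(169)) 150 154 [636.2  75.6] 87.0
204 (np.int64(150), np.int64(169)) 150 154 [636.1  70.6] 89.0
206 (np.int64(150), np.int64(169)) 150 154 [636.   65.7] 89.0

[... 699 characters left out ...]
 [636.0, 91.0, 107.0], [638.0, 90.0, 102.0], [634.0, 94.0, 105.0], [635.0, 92.0, 104.0], [635.0, 90.0, 101.0], [632.0, 94.0, 104.0], [633.0, 92.0, 102.0], [633.0, 90.0, 100.0], [630.0, 95.0, 101.0], [630.0, 91.0, 104.0], [630.0, 90.0, 102.0], [627.0, 94.0, 105.0], [628.0, 92.0, 100.0], [626.0, 95.0, 100.0], [626.0, 92.0, 101.0], [625.0, 90.0, 101.0], [624.0, 95.0, 97.0], [623.0, 92.0, 99.0], [370.0, -133.0, 1026.0], [370.0, -133.0, 1026.0]]
[[654.8  93.9  95. ]
 [654.2  91.   97. ]
 [655.5  89.6  92.5]
 [683.2 108.5   1.9]
 [683.4 106.    1. ]
 [684.  103.8  -1.3]]
[-648.71780799  -33.74431437  378.52703087] 0.9984640901289514 [ 9.79283350e-01  2.02492763e-01 -1.37272775e-04 -8.84006272e-04]
```

```bash
cat >> h.py <<'E'
from scipy.spatial.transform import Rotation as Ro
def q(deg): a=np.radians(deg)/2; return [float(np.cos(a)),float(np.sin(a)),0.,0.]
F=np.array([537.7,-175.7]); FY=20.16; GX=5.   # fork origin, yaw, grasp point along handle
B=np.array([636.5,89.3]); BY=-0.5; ZG=4.      # bar frame, TCP height above the underside
def ax(deg): a=np.radians(deg); return np.array([np.cos(a),np.sin(a)])
def tcp(o,yaw,z=0.): # TCP for fork origin o
    p=o+GX*ax(yaw); return [float(p[0]),float(p[1]),float(z+ZG)]
def bar(x,y): return B+x*ax(BY)+y*ax(BY+90)
E
python3 - <<'E'
from h import *
g=tcp(F,FY)
for p,a in [(g,FY),(tcp(bar(-190,-23),BY,64),BY),(tcp(bar(-88,-23),BY,64),BY),(tcp(bar(-88,37),BY,64),BY)]:
    j=manip.solve_ik(p,q(a)); print(None if j is None else np.round(j,2))
s=manip.get_state()["eef_pos"]
manip.move_linear([s[0],s[1],280],feed=200)
manip.move_pose([g[0],g[1],180],q(FY))
im,d,m=snap("wrist"); save(im,"pics/w1.png"); np.savez("w1.npz",im=im,P=pts(d,m))
P=pts(d,m); Q=P.reshape(-1,3); 
Q=Q[(Q[:,2]>15)&(Q[:,2]<50)&(np.linalg.norm(Q[:,:2]-F-35*ax(FY),axis=1)<95)]
print(len(Q),cv2.minAreaRect(Q[:,:2].astype(np.float32)),np.percentile(Q[:,2],[50,95]))
print(manip.get_state()["clock"])
E
```

```text
[ 0.68  0.67 -0.55  1.88  0.51  0.73 -1.37]
[ 0.53  0.49 -0.88  2.12  0.55  0.77 -2.28]
[ 0.42  0.61 -0.76  1.89  0.55  0.86 -2.2 ]
[ 0.32  0.64 -0.79  1.86  0.58  0.89 -2.32]
2593 ((571.7672119140625, -163.47198486328125), (158.27589416503906, 23.85939598083496), 20.602741241455078) [36.38071093 42.98346874]
2.5417
```

View pics/w1.png

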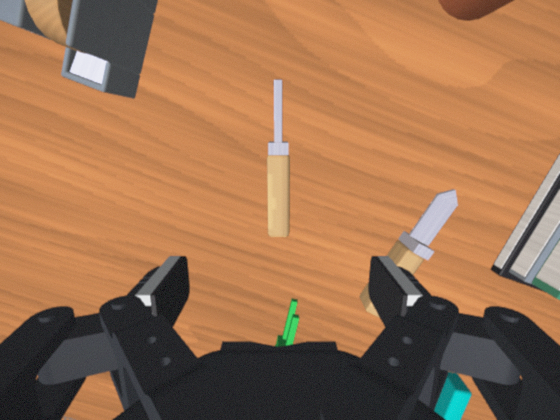

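The wrist view shows the fork at (278,160) and the broad-bladed opener at (425,240). The fork pose agrees with the top view to about 1 mm and 0.4°, so I grasp.

```bash
sed -i 's/^F=.*FY=20.16/F=np.array([538.4,-175.8]); FY=20.4/' h.py
python3 - <<'E'
from h import *
K,R,t=cam(manip.camera_model("wrist")); print("cam rel TCP",(-R.T@t)-np.array(manip.get_state()["eef_pos"]))
g=tcp(F,FY)
manip.move_linear([g[0],g[1],60],feed=150,ori=q(FY))
manip.move_linear(g,feed=50,guard=8)
manip.move_gripper(0.0)
s=manip.get_state(); print(s["eef_pos"],s["grip_width"],s["finger_force"],s["wrist_force"])
manip.move_linear([g[0],g[1],190],feed=120)
p=tcp(bar(-190,-23),BY,64); p[2]=190
manip.move_pose(p,q(BY))
s=manip.get_state(); print(s["eef_pos"],s["grip_width"],s["finger_force"],s["wrist_force"],s["clock"])
P=None
for n in("scene","top","wrist"):
    im,d,m=snap(n); save(im,f"pics/{n}1.png"); np.savez(f"{n}1.npz",im=im,d=d,P=pts(d,m))
P=np.load("top1.npz")["P"].reshape(-1,3); c=bar(-190+75,-23)
Q=P[(P[:,2]>180)&(P[:,2]<250)&(np.linalg.norm(P[:,:2]-c,axis=1)<60)]
for lo in range(450,600,10):
    w=Q[(Q[:,0]>=lo)&(Q[:,0]<lo+10)]
    if len(w): print(lo,len(w),w.mean(0).round(1),np.ptp(w[:,1]).round(1))
E
```

```text
cam rel TCP [ 61.95850212  23.04717635 166.20533133]
[ 543.30814835 -174.24699698    4.34111518] 0.25617559352158203 59.09687697887421 [-0.03721946 -0.16614724  3.5151079 ]
[452.06985701  66.87380756 190.04687413] 0.26113676942722575 58.827497363090515 [-0.10394491 -0.67896532 -0.92986638] 8.0667
470 10 [478.3  55.6 214.2] 5.5
480 33 [485.4  57.2 215.3] 10.3
490 50 [495.4  60.1 218. ] 15.6
500 39 [503.8  63.9 221.9] 19.5
510 36 [514.9  65.3 210.4] 7.4
520 46 [524.9  64.8 210.1] 8.1
530 41 [535.1  64.7 211.4] 9.0
540 41 [544.9  64.5 211.3] 8.5
550 42 [554.8  64.7 211.4] 9.0
560 6 [560.8  64.9 219.8] 8.6
```

Run:
```python
import cv2
a=cv2.imread("pics/scene1.png");b=cv2.imread("pics/top1.png");c=cv2.imread("pics/wrist1.png")
r=lambda i:cv2.resize(i,(400,300))
s=cv2.resize(a[130:310,210:450],(400,300),interpolation=cv2.INTER_CUBIC)
cv2.imwrite("pics/m1.png",cv2.vconcat([cv2.hconcat([s,r(b)]),cv2.hconcat([r(c),r(a)])]))
```

```text
(no output)
```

View pics/m1.png

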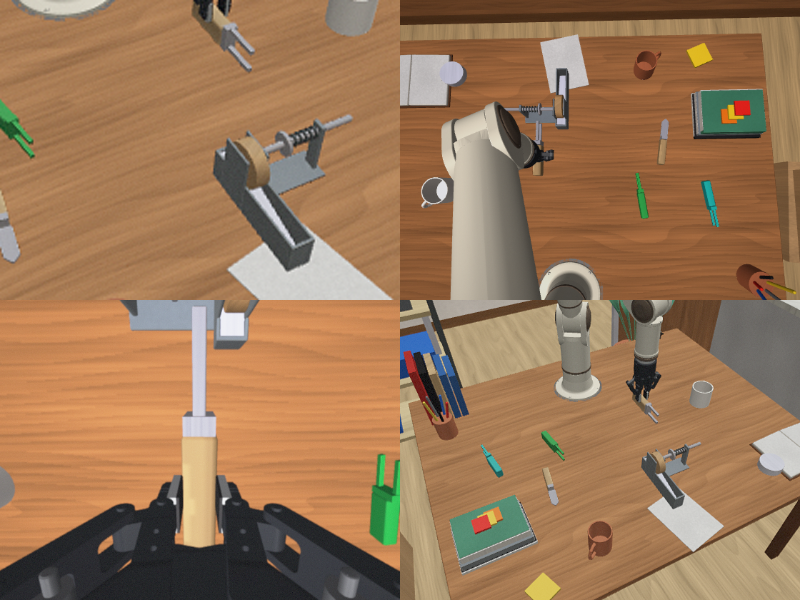

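The fork is held straight; in the wrist view its prongs point at the gap beside the chute. I check pitch and insert with a guard.

```bash
sed -i 's/ZG=4\./ZG=4.3/' h.py
python3 - <<'E'
from h import *
P=np.load("wrist1.npz")["P"].reshape(-1,3)
Q=P[(P[:,2]>175)&(P[:,2]<240)&(abs(P[:,1]-66)<14)&(P[:,0]>455)&(P[:,0]<580)]
for lo in range(460,580,12):
    w=Q[(Q[:,0]>=lo)&(Q[:,0]<lo+12)]
    if len(w): print(lo,len(w),np.median(w,0).round(1),np.percentile(w[:,2],90).round(1))
t=Q[(Q[:,0]>515)&(Q[:,0]<555)&(Q[:,2]>220)]; k=np.polyfit(t[:,0],t[:,2],1)[0]; y=np.polyfit(t[:,0],t[:,1],1)[0]
print("pitch",k,"yaw",y,"tip x",Q[:,0].max())
if abs(k)<0.06:
    manip.move_linear(tcp(bar(-190,-23),BY,64),feed=100)
    print(manip.move_linear(tcp(bar(-88,-23),BY,64),feed=60,guard=5))
    s=manip.get_state(); print(s["eef_pos"],s["wrist_force"],s["clock"])
    for n in("scene","wrist"):
        im,d,m=snap(n); save(im,f"pics/{n}2.png"); np.savez(f"{n}2.npz",im=im,d=d,P=pts(d,m))
    a=cv2.imread("pics/scene2.png")[170:290,320:440]; b=cv2.imread("pics/wrist2.png")
    cv2.imwrite("pics/m2.png",cv2.hconcat([cv2.resize(a,(400,400),interpolation=cv2.INTER_CUBIC),cv2.resize(b,(400,400))]))
E
```

```text
460 1441 [464.7  66.  222. ] 230.8
472 1225 [478.2  66.4 221.8] 222.7
484 1145 [489.3  66.3 222.2] 228.4
496 1234 [501.8  66.5 227.8] 228.7
508 577 [514.3  66.4 227.9] 228.8
520 616 [526.1  66.3 227.9] 228.7
532 657 [538.1  65.9 227.9] 228.7
544 705 [550.2  65.7 227.9] 228.8
556 365 [559.   65.6 227.9] 228.7
pitch -0.0010912777197001273 yaw -0.013755396385274132 tip x 562.0497016516449
False
[552.98963111  66.98815415  68.31265587] [ 1.17685538  0.45896433 -1.56058566] 11.4333
```

View pics/m2.png

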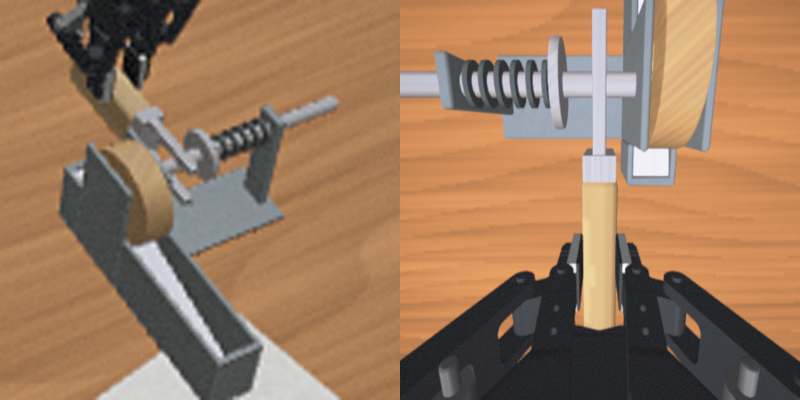

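The fork straddles the bar: the upper prong is over it and the lower under it, at wrist-panel (598,85), with the collar at (557,80) to its left. Now I push 40 mm.

Run:
```python
from h import *
def col():
    im,d,m=snap("wrist"); P=pts(d,m).reshape(-1,3)
    Q=P[(P[:,2]>96)&(P[:,2]<110)&(abs(P[:,0]-B[0])<14)&(P[:,1]>bar(0,-3)[1]-40)]
    u=Q[(abs(Q[:,0]-B[0])<14)]; return im,P,np.percentile(u[:,1],[5,50,95]).round(1) if len(u) else None
print("before",col()[2])
for y in(-2,16,36):
    print(y,manip.move_linear(tcp(bar(-88,y),BY,64),feed=45,guard=15))
    s=manip.get_state(); print(s["eef_pos"],s["wrist_force"].round(2) if hasattr(s["wrist_force"],"round") else s["wrist_force"],col()[2],s["clock"])
manip.pause(1.2)
for n in("scene","wrist"):
    im,d,m=snap(n); save(im,f"pics/{n}3.png"); np.savez(f"{n}3.npz",im=im,d=d,P=pts(d,m))
a=cv2.imread("pics/scene3.png")[170:290,320:440]; b=cv2.imread("pics/wrist3.png")
cv2.imwrite("pics/m3.png",cv2.hconcat([cv2.resize(a,(400,400),interpolation=cv2.INTER_CUBIC),cv2.resize(b,(400,400))]))
```

```text
before [ 64.1  92.6 159.1]
-2 False
[553.50990378  87.88130516  68.25762651] [ 0.03 -2.03 -1.06] [ 84.6  94.9 159.2] 12.2
16 False
[553.64161395 106.11665651  68.25429537] [ 0.16 -2.39 -1.  ] [102.5 112.6 159.9] 12.8
36 False
[553.80251117 125.95992052  68.22774426] [ 0.16 -3.16 -0.64] [122.3 132.1 161.6] 13.4417
```

View pics/m3.png

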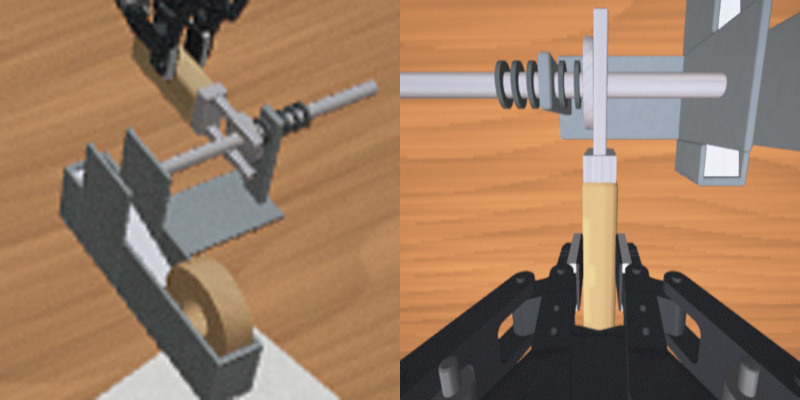

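The roll is now at the far end of the chute, at scene-panel (210,300), with the bar out of it. I let the bar back, withdraw, and set the fork down at its old spot.

Run:
```python
from h import *
manip.move_linear(tcp(bar(-88,-23),BY,64),feed=50,guard=15)
print(manip.move_linear(tcp(bar(-190,-23),BY,64),feed=80,guard=8), manip.get_state()["eef_pos"])
p=tcp(bar(-190,-23),BY,64); p[2]=190; manip.move_linear(p,feed=120)
g=tcp(F,FY); manip.move_pose([g[0],g[1],150],q(FY))
manip.move_linear([g[0],g[1],g[2]+12],feed=100)
print(manip.move_linear([g[0],g[1],g[2]],feed=15,guard=5), manip.get_state()["eef_pos"],manip.get_state()["wrist_force"])
manip.move_gripper(1.0); manip.pause(0.3)
manip.move_linear([g[0],g[1],200],feed=100)
manip.pause(0.5)
for n in("scene","wrist"):
    im,d,m=snap(n); save(im,f"pics/{n}4.png"); np.savez(f"{n}4.npz",im=im,d=d,P=pts(d,m))
P=np.load("wrist4.npz")["P"].reshape(-1,3)
Q=P[(P[:,2]>15)&(P[:,2]<50)&(np.linalg.norm(P[:,:2]-F-35*ax(FY),axis=1)<95)]
print(cv2.minAreaRect(Q[:,:2].astype(np.float32)),np.percentile(Q[:,2],[50,95]))
print(manip.get_state()["clock"])
a=cv2.imread("pics/scene4.png")
cv2.imwrite("pics/m4.png",cv2.resize(a[150:330,190:450],(800,554),interpolation=cv2.INTER_CUBIC))
```

```text
False [451.95963139  67.98103338  68.39246951]
True [ 542.76429759 -174.04364555    4.32319943] [-1.0621166   0.61112634  5.54450822]
((571.4454345703125, -163.98129272460938), (157.95135498046875, 23.42085075378418), 20.108421325683594) [36.50421213 42.96178006]
25.65
```

View pics/m4.png

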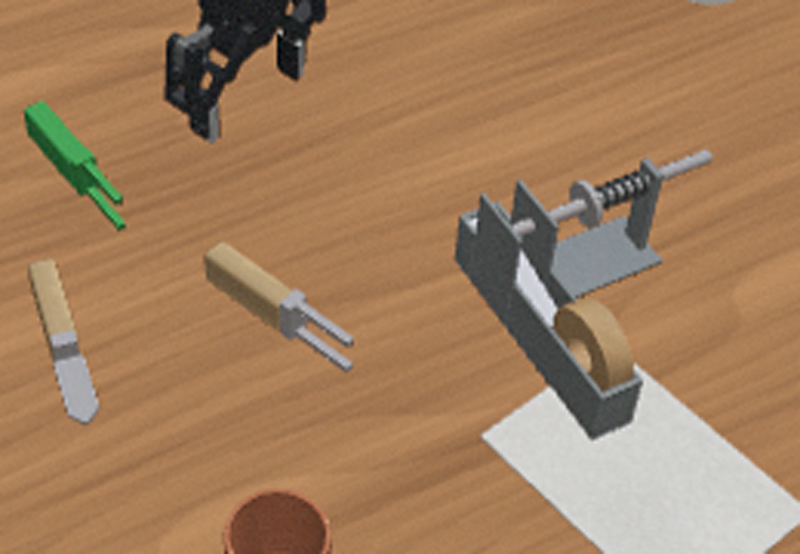

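The bar is home, with its collar at (587,203). The roll is at the chute end at (595,345), the fork stands flat at (275,300), and the letter opener has not moved.

```bash
python3 -c "
from workcell import manip
print(manip.hand_in())"
```

```text
the job is handed in; nothing more can be done
None
```

I handed the job in at about 26 s: the roll is at the chute's far end, the bar is home, the fork stands on its underside at its old spot and the letter opener looks unmoved; hand-in returned no verdict.

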